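# Load the kiln tray, slide it over to the hearth and set the anneal

### The arm

A 7-joint arm with a two-finger parallel gripper is mounted at the origin on the work surface. World frame = base frame: x ahead of the robot, y to its left, z up, the work surface at z = 0. Lengths are in m, angles in rad, forces in N, time in s.
With the tool pointing down it reaches from about 0.4 to 0.925 m from the base axis. Payload 4.1 kg.
Tool frame: the origin (TCP) lies between the finger pads; the fingertips stand 22 mm ahead of it and the grasp point (between the pads) lies 3 mm ahead of it (env.tip_extent is the distance from the TCP to the fingertips, in m); x points along the fingers, y is the direction in which the jaws open and shut, and the axes are right-handed (so a half turn about x gives the same grasp; the last joint's range is limited). The gripper opens to 85 mm and grips with 20 to 120 N. Pads are 22 mm wide; open, the fingers measure 114 mm over their backs; the gripper's body (76 mm by 85 mm) begins 54 mm behind the grasp point. The pads swing forward as they close: fully open they stand 13 mm farther back than shut.
Start: joints at [-1.272, 0.398, 0.045, 1.537, -0.019, 1.207, -0.051], TCP at [0.252, 0.599, 0.253] pointing down, gripper open.
Joint ranges: [-2.82, 2.82], [-0.49, 2.23], [-1.37, 1.46], [0, 2.46], [-1.36, 4.5], [0.23, 2], [-2.94, 2.94]. Speed limits (rad/s): [2.57, 2.57, 3.14, 3.14, 3.14, 3.14, 3.14].

### API

Orientations are given as a rotation vector (axis times angle).
In Python, from bench import env gives the robot as it stands.
- The arm moves only by the tool arm_command, never from a script. Its argument "deltas" is one flat list of numbers, 7 for each row, row after row: the turn, a rotation vector about the tool's x, y, z in degrees, then the shift along the tool's x, y, z in m, then the finger opening in m, from 0 to 0.0854. A call has exactly 10 rows; each row is the pose to reach, as a shift and turn from the pose commanded when the call began, along the tool's axes at that moment; what a row does not reach only later rows make up. A row lasts 1/8 s, in which the tool goes at most 62.5 mm and 10.7 degrees, less where a joint would pass 70% of its speed; a pose out of reach is approached as far as the arm can. A call with a gripper value outside its range is refused whole. The fingers move at their own pace and stop on an object; "squeeze" is the grip in N (left out, the last holds). Time passes only in rows, so rows that repeat a pose let the fingers close, or fill a call up. It gives the time, the measured TCP pose, the force and the opening at its end, in the units of the state.
- env.read_state(): the state, without advancing time (a new reading comes with each control period).
- env.capture(name): name is "side" or "top"; returns the picture (384x512x3 uint8, red, green, blue); there is no depth.
- env.get_calibration(name): a dict with "fx", "fy", "cx", "cy" (pixels), "D" ([k1, k2, p1, p2, k3] as OpenCV has them; the pictures are not rectified), "R" (3x3) and "t" (3): a world point X has camera coordinates R X + t. Camera axes: x right, y down, z forward; pixel columns grow to the right and rows downward; lengths in m; the calibration is good to about 2 mm. A picture is of the moment at which its call begins. get_calibration takes no time and is no camera call.
- env.finish_job(): hands the job in, once; it reports no verdict.
The state is a dict: "time": time; "joints": joint angles; "qvel": joint speeds; "effort": joint torques, N m; "position": TCP position; "orientation": TCP orientation; "wrist_force": force on the tool from outside, world axes, zero at the start; "torque": the same for the moment, N m; "gripper_width": finger opening in m.
Only numpy, scipy, OpenCV 4.12 (cv2) and the standard library are available. Lean on these libraries where they do the work, as an engineer would, in place of code of your own. Each camera call takes 0.05 s, during which the arm holds its last target. There are 200 camera calls.

### The job

Stand every glass stopper upright on the kiln tray while the tray is on its stand, then slide the tray across the gap until it sits wholly on the firebrick hearth, never lifting it and never letting it sag into the gap. When it is there, turn the kiln selector clockwise from off, one click for each stopper on the tray. Leave the flat glass disc and the beaker where they are.

Things in the scene. Friction and masses are not known exactly. Their poses are not given: they have to be found in the camera images.
- s1_mid (a point): solid amber glass stopper, all alike: stands on a flat round head (44 mm diameter, 12 mm high) with a plain round plug (24 mm diameter) rising from its middle; 56 mm high in all, about 85 g. This point is on its axis, half-way up (28 mm above its underside); z up along the plug. Always present.
- s2_mid (a point): solid amber glass stopper, all alike: stands on a flat round head (44 mm diameter, 12 mm high) with a plain round plug (24 mm diameter) rising from its middle; 56 mm high in all, about 85 g. This point is on its axis, half-way up (28 mm above its underside); z up along the plug. Always present.
- s3_mid (a point): solid amber glass stopper, all alike: stands on a flat round head (44 mm diameter, 12 mm high) with a plain round plug (24 mm diameter) rising from its middle; 56 mm high in all, about 85 g. This point is on its axis, half-way up (28 mm above its underside); z up along the plug. Always present.
- s4_mid (a point): solid amber glass stopper, all alike: stands on a flat round head (44 mm diameter, 12 mm high) with a plain round plug (24 mm diameter) rising from its middle; 56 mm high in all, about 85 g. This point is on its axis, half-way up (28 mm above its underside); z up along the plug. Absent in some starts (then None).
- s5_mid (a point): solid amber glass stopper, all alike: stands on a flat round head (44 mm diameter, 12 mm high) with a plain round plug (24 mm diameter) rising from its middle; 56 mm high in all, about 85 g. This point is on its axis, half-way up (28 mm above its underside); z up along the plug. Absent in some starts (then None).
- s6_mid (a point): solid amber glass stopper, all alike: stands on a flat round head (44 mm diameter, 12 mm high) with a plain round plug (24 mm diameter) rising from its middle; 56 mm high in all, about 85 g. This point is on its axis, half-way up (28 mm above its underside); z up along the plug. Absent in some starts (then None).
- tray: open aluminium kiln tray, 140 mm (its x) by 200 mm (its y), walls 20 mm high and 3 mm thick, floor 3 mm thick, about 0.5 kg, loose on the stand. Origin under the middle of its floor (tray floor's underside). An upright handle plate stands at its +y end, the end away from the hearth
- tray_handle (a point): grip point on the tray's handle: an upright plate 80 mm long (tray x), 8 mm thick (tray y), its lower edge 25 mm and its top edge 80 mm above the tray's underside, just outside the end wall. This point is at mid-length, 14 mm below the top edge, 104 mm from the tray's centre along tray +y; axes as the tray's
- stand: fixed transfer stand: wooden block with a steel top, 190 mm (x) by 230 mm (y), 40 mm high; origin on the bench under its centre
- hearth: fixed kiln hearth of pale firebrick, 200 mm (x) by 250 mm (y), 38 mm high (2 mm lower than the stand), in line with the stand on the stand's -y side with an open gap of 55 to 65 mm between them down to the bench; origin on the bench under its centre, axes parallel to the stand's
- selector (a joint): rotary selector on the kiln controller: 0 = off (as it starts), grows clockwise seen from above, one detent click every 0.5236 rad (30 degrees), up to 8 clicks; it may be turned back. It snaps to the nearest click when let go (peak detent torque about 0.05 N m, little friction)
- selector_grip (a point): grip point of the selector, on its vertical axis, 117 mm above the bench: a black bar 42 mm long (its x) by 14 mm thick (its y), its top 7 mm above this point and the round skirt (44 mm diameter) 23 mm below it; the axes turn with the knob. The controller is a grey box 110 x 110 x 80 mm
- puck_center (a point): bystander: flat plain amber glass disc, 48 mm diameter, 24 mm high, among the stoppers; this point is at its centre
- beaker: bystander: clear open glass beaker, 60 mm diameter, 70 mm high; origin under its centre
Things that resemble listed ones, but are neither listed nor needed, are in the scene too. Leave any pink look-alike of the part that bears s5_mid alone. What is shaped like the part that bears s1_mid but blue is not meant.

How it is judged:
By the outcome, as a careful person would: the job done as asked, in the order asked, and still so for the second after the job is handed in, with the robot touching nothing.
Of s4, s5, s6 only 1 to 3 are there at a start; the rules pass over those that are not, and their reading is None.
At some moment in a run one of s1, s2, s3, s4, s5, s6 may be knocked a few centimetres aside while the robot is not near it.
It also fails if it takes over 210 s, if anything falls off the work surface, if the arm or the gripper's body presses on something with over 40 N, if the wrist force passes 120 N, or if a joint passes its speed limit or range.

## Working session

There is one attempt and no reset: what is moved stays moved. The work goes in short steps, Python scripts to look and compute and a tool call to move; the robot and the scene stay as the last step left them, time stands still between calls to the robot, and variables do not carry over. Pictures are saved under pics/ and viewed, about 12 in all and at most 16, crops included, and the job is handed in when it is done.

Besides the shell and the picture viewer there is one more tool, called after "Call:" as name(argument=value, ...) on one line, values as JSON. arm_command: Moves the arm, as the interface text tells. Its arguments: {"type":"object","properties":{"deltas":{"type":"array","items":{"type":"number"}},"squeeze":{"type":"number"}},"required":["deltas"]}

```bash
ls; mkdir -p pics
cat > h.py <<'E'
import numpy as np, cv2
from bench import env
from scipy.spatial.transform import Rotation as Rot
def cal(n):
    c=env.get_calibration(n); K=np.array([[c['fx'],0,c['cx']],[0,c['fy'],c['cy']],[0,0,1.]])
    return K,np.array(c['D'],float),np.array(c['R']),np.array(c['t'])
def ray(n,uv):
    K,D,R,t=cal(n); p=cv2.undistortPoints(np.array([[uv]],float),K,D)[0,0]
    d=R.T@np.array([p[0],p[1],1]); return -R.T@t,d/np.linalg.norm(d)
def onz(n,uv,z):
    o,d=ray(n,uv); return o+d*(z-o[2])/d[2]
def proj(n,X):
    K,D,R,t=cal(n); return cv2.projectPoints(np.array(X,float).reshape(-1,3),cv2.Rodrigues(R)[0],t,K,D)[0].reshape(-1,2)
def snap(n,f):
    im=env.capture(n); cv2.imwrite('pics/'+f+'.png',im[:,:,::-1]); return im
E
python3 - <<'E'
from h import *
for n in('top','side'):
    snap(n,n+'0'); o,d=ray(n,(256,192)); print(n,o,d)
s=env.read_state(); print(s)
print(Rot.from_rotvec(s['orientation']).as_matrix())
E
```

```text
pics
top [ 0.27613705 -0.03059876  0.96094675] [ 0.15927457  0.01250816 -0.98715508]
side [ 0.29833133 -0.6748273   0.86799024] [ 0.11830647  0.6656362  -0.73683921]
{'time': 0.1, 'joints': array([-1.27198678,  0.39914827,  0.04503905,  1.53775245, -0.01870336,
        1.20690088, -0.05069632]), 'qvel': array([ 2.20031584e-04, -2.39285107e-03,  2.51342769e-03, -5.82452435e-03,
       -3.93480911e-05, -4.46985844e-04,  1.33390931e-03]), 'effort': array([ 3.80748650e-03, -4.76263547e+01,  1.37051728e+00, -2.54950082e+01,
        1.21612649e-02,  5.07026605e-03,  2.45363179e-05]), 'position': array([0.25157962, 0.59876406, 0.25234852]), 'orientation': array([ 0.31058853,  1.5484207 , -0.31338761]), 'wrist_force': array([-0.17379841,  0.73608087,  0.6317994 ]), 'torque': array([-0.04460927,  0.04213164,  0.00077963]), 'gripper_width': 0.08537679685989558}
[[-5.77571929e-04  3.87296076e-01  9.21955214e-01]
 [-1.69152350e-03  9.21953670e-01 -3.87296487e-01]
 [-9.99998403e-01 -1.78320049e-03  1.22625853e-04]]
```

View pics/top0.png

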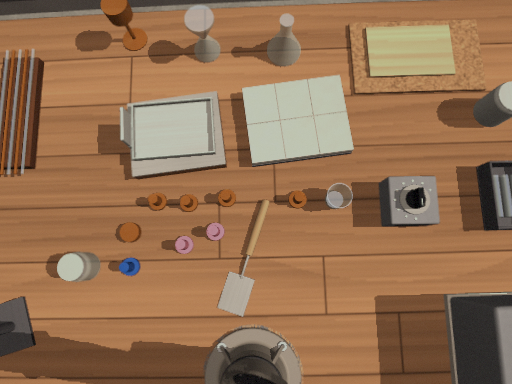

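View pics/side0.png

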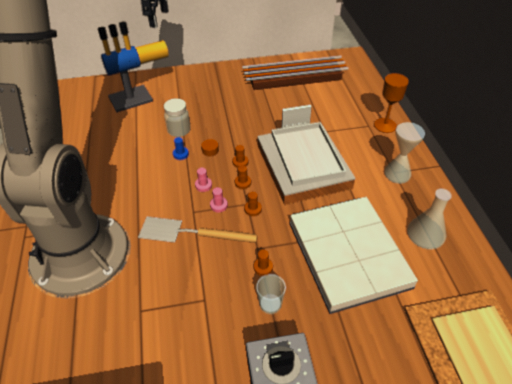

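Top view: four amber stoppers at (157,201), (188,203), (227,198) and (297,199). Look-alikes are the amber puck (130,232), pink stoppers (184,245) and (215,231), a blue one (130,267), and an amber goblet (120,12). The tray is at (172,130) with its handle at (126,127), the hearth at (297,120), the selector at (415,199) and the beaker at (339,196).

Run:
```python
from h import *
t=cv2.imread('pics/top0.png'); s=cv2.imread('pics/side0.png')
a=cv2.resize(t[170:255,110:360],None,fx=3.2,fy=3.2,interpolation=cv2.INTER_CUBIC)
b=cv2.resize(t[85:185,110:360],None,fx=3.2,fy=3.2,interpolation=cv2.INTER_CUBIC)
cv2.imwrite('pics/c1.png',np.vstack([a,b]))
for n,im in(('top',t),('side',s)):
    h=cv2.cvtColor(im,cv2.COLOR_BGR2HSV)
    m=((h[...,0]>=4)&(h[...,0]<=14)&(h[...,1]>200)&(h[...,2]>60)).astype(np.uint8)*255
    k,l,st,c=cv2.connectedComponentsWithStats(m)
    for i in range(1,k):
        if st[i,4]>60: print(n,st[i],c[i].round(1), onz(n,c[i],.028).round(3))
    if n=='top':
        c1=cv2.resize(m[170:255,110:360],None,fx=3,fy=3)
```

```text
side [243  58 101  13 203] [291.8  64.4] [0.659 0.63  0.028]
side [245  64 102  13 212] [294.2  70.4] [0.659 0.594 0.028]
side [252  72  91  18 530] [297.4  79.5] [0.656 0.54  0.028]
side [382  73  27  30 572] [394.9  86.8] [0.95  0.442 0.028]
side [374 103  23  30 349] [385.4 122.4] [0.853 0.279 0.028]
side [201 138  18  19 287] [209.6 147. ] [0.34  0.274 0.028]
side [232 144  20  46 585] [241.2 168. ] [0.411 0.175 0.028]
side [282 182  72  22 505] [317.8 192.7] [0.584 0.051 0.028]
side [244 191  18  26 345] [252.5 204.6] [0.417 0.045 0.028]
side [253 248  21  28 402] [262.6 262.8] [ 0.408 -0.126  0.028]
```

View pics/c1.png

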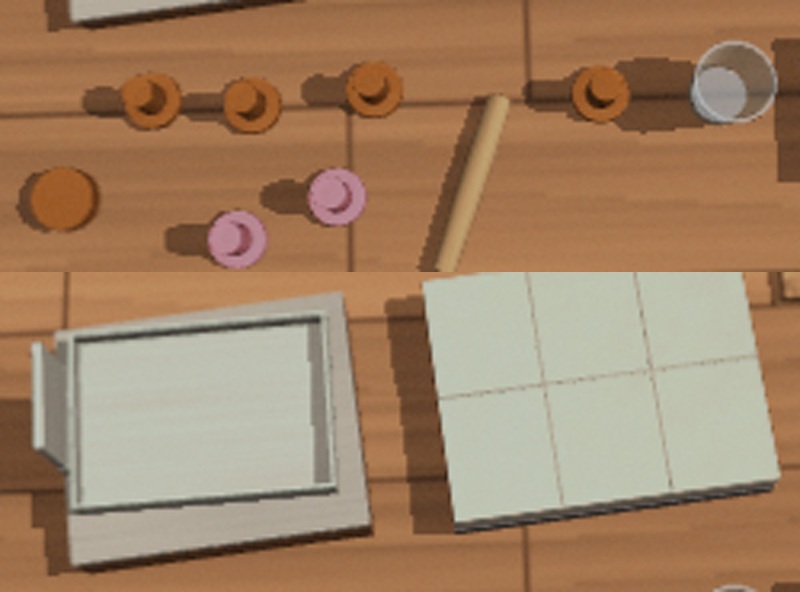

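The crop confirms four upright amber stoppers with bodied plugs. The disc, the pink pair and the blue one are clearly different. Next I work out the coordinates.

Run:
```python
from h import *
f=lambda p,o:(p[0]/3.2+110,p[1]/3.2+o)
for p in[(150,101),(252,105),(374,89),(600,94)]: print('head top',onz('top',f(p,170),.012).round(4))
for p in[(143,94),(244,98),(371,81),(601,84)]: print('plug top',onz('top',f(p,170),.056).round(4))
g=lambda p:f((p[0],p[1]-272),85)
for nm,z,L in[('tray rim',.060,[(72,335),(327,312),(335,487),(75,512)]),('handle top',.12,[(37,345),(42,447)]),('stand',.04,[(56,332),(343,293),(371,529),(70,568)]),('hearth',.038,[(424,283),(742,240),(778,478),(456,527)])]:
    P=np.array([onz('top',g(p),z) for p in L])
    print(nm,P[:,:2].round(3).tolist(),'mean',P.mean(0).round(4)); 
    print(np.linalg.norm(np.diff(P,axis=0),axis=1).round(3))
print('puck',onz('top',f((63,198),170),.024))
print('beaker',onz('top',f((735,82),170),.07))
# checks in the side view
s=cv2.imread('pics/side0.png'); t=cv2.imread('pics/top0.png')
cv2.imwrite('pics/c2.png',np.hstack([cv2.resize(t[165:240,375:450],(400,400),interpolation=2),cv2.resize(s[330:384,240:320],(400,270),interpolation=2).repeat(1,0) if 0 else cv2.resize(s[304:384,240:320],(400,400),interpolation=2)]))
for X in [(.4,.2,.012)]: print(proj('side',X))
```

```text
head top [0.4126 0.2272 0.012 ]
head top [0.4072 0.1477 0.012 ]
head top [0.4169 0.0534 0.012 ]
head top [ 0.408  -0.1193  0.012 ]
plug top [0.4116 0.2205 0.056 ]
plug top [0.4065 0.1453 0.056 ]
plug top [0.4164 0.0516 0.056 ]
plug top [ 0.4092 -0.1163  0.056 ]
tray rim [[0.649, 0.28], [0.66, 0.082], [0.521, 0.077], [0.508, 0.273]] mean [0.5844 0.1779 0.06  ]
[0.198 0.139 0.197]
handle top [[0.618, 0.285], [0.541, 0.278]] mean [0.5794 0.2815 0.12  ]
[0.077]
stand [[0.661, 0.3], [0.684, 0.072], [0.492, 0.052], [0.469, 0.282]] mean [0.5765 0.1765 0.04  ]
[0.229 0.192 0.231]
hearth [[0.69, 0.008], [0.717, -0.244], [0.523, -0.257], [0.492, -0.012]] mean [ 0.6055 -0.1263  0.038 ]
[0.253 0.195 0.247]
puck [0.33874437 0.28929461 0.024     ]
beaker [ 0.40570533 -0.21067005  0.07      ]
[[235.78845791 166.54104166]]
```

View pics/c2.png

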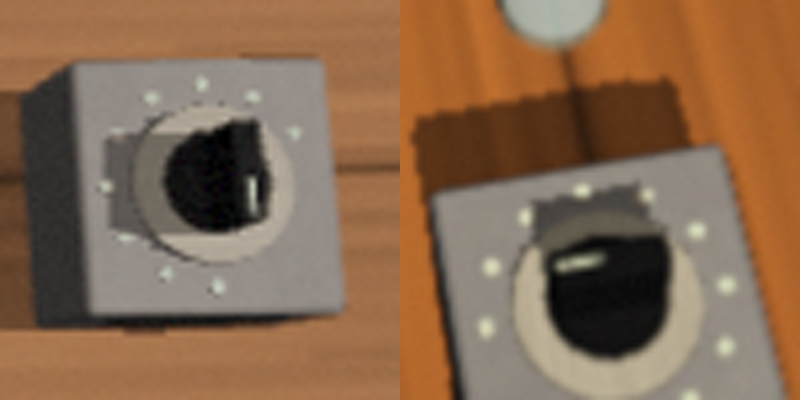

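Call:
arm_command(deltas=[-22.8,0,0,0.05,-0.284,0.293,0.06,-22.8,0,0,0.05,-0.284,0.293,0.06,-22.8,0,0,0.05,-0.284,0.293,0.06,-22.8,0,0,0.05,-0.284,0.293,0.06,-22.8,0,0,0.05,-0.284,0.293,0.06,-22.8,0,0,0.05,-0.284,0.293,0.06,-22.8,0,0,0.05,-0.284,0.293,0.06,-22.8,0,0,0.05,-0.284,0.293,0.06,-22.8,0,0,0.05,-0.284,0.293,0.06,-22.8,0,0,0.05,-0.284,0.293,0.06])

```text
time: 1.35
position: [0.4114, 0.2255, 0.2033]
orientation: [-0.002, 1.571, 0.003]
wrist_force: [-0.8, -0.2, -0.3]
gripper_width: 0.0602
```

Call:
arm_command(deltas=[0,0,0,0.06,-0.0015,0,0.06,0,0,0,0.11,-0.0015,0,0.06,0,0,0,0.15,-0.0015,0,0.06,0,0,0,0.162,-0.0015,0,0.06,0,0,0,0.162,-0.0015,0,0.06,0,0,0,0.162,-0.0015,0,0.015,0,0,0,0.162,-0.0015,0,0.015,0,0,0,0.162,-0.0015,0,0.015,0,0,0,0.162,-0.0015,0,0.015,0,0,0,0.162,-0.0015,0,0.015], squeeze=40)

```text
time: 2.6
position: [0.413, 0.2233, 0.0428]
orientation: [0.001, 1.568, 0.002]
wrist_force: [-0.5, 0.3, 7.5]
gripper_width: 0.0232
```

Run:
```python
from h import *
s=snap('side','s1'); t=snap('top','t1')
cv2.imwrite('pics/c3.png',np.hstack([cv2.resize(s[110:300,190:350],(480,570),interpolation=2),cv2.resize(t[180:290,110:175],(300,508),interpolation=2).repeat(1,0)[:508] if 0 else cv2.resize(t[100:290,110:215],(315,570),interpolation=2)]))
```

```text
(no output)
```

View pics/c3.png

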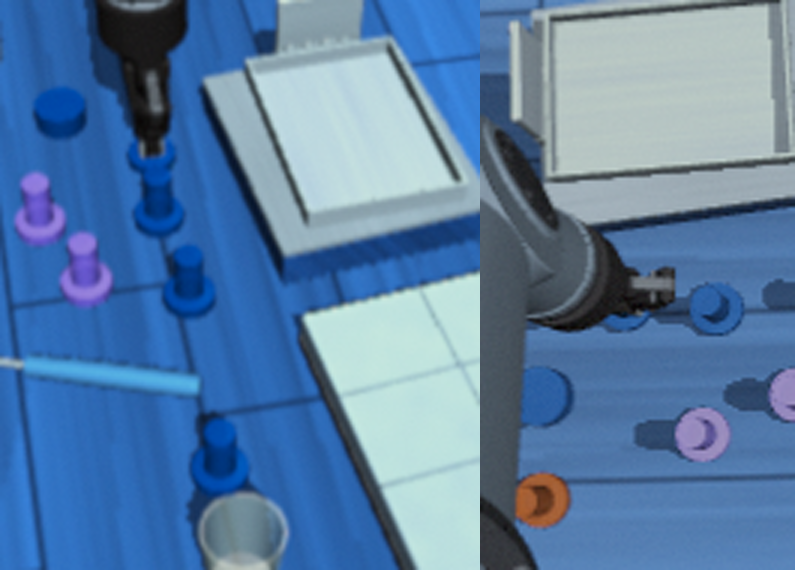

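Gripped stopper 1, opening 23 mm. The crop is colour-swapped, but the others are unmoved and the tray is unchanged. Now I carry it to the tray's far-left slot.

Call:
arm_command(deltas=[0,0,0,-0.06,0,0,0.015,0,0,0,-0.11,0,0,0.015,0,0,0,-0.11,0,0.06,0.015,0,0,0,-0.11,0.001,0.12,0.015,0,0,0,-0.11,0.001,0.175,0.015,0,0,0,-0.11,0.001,0.198,0.015,0,0,0,-0.11,0.001,0.198,0.015,0,0,0,-0.075,0.001,0.198,0.015,0,0,0,-0.055,0.001,0.198,0.015,0,0,0,-0.049,0.001,0.198,0.015])

```text
time: 3.95
position: [0.608, 0.2234, 0.0889]
orientation: [-0.001, 1.574, -0.0]
wrist_force: [-0.3, -0.1, -0.5]
gripper_width: 0.023
```

Call:
arm_command(deltas=[0,0,0,0.0015,0,0,0.015,0,0,0,0.003,0,0,0.015,0,0,0,0.003,0,0,0.03,0,0,0,0.003,0,0,0.042,0,0,0,0.003,0,0,0.042,0,0,0,-0.05,0,0,0.045,0,0,0,-0.08,-0.01,-0.03,0.06,0,0,0,-0.08,-0.04,-0.09,0.06,0,0,0,-0.08,-0.07,-0.15,0.06,0,0,0,-0.08,-0.077,-0.2,0.06])

```text
time: 5.2
position: [0.4084, 0.1448, 0.1704]
orientation: [0.002, 1.57, -0.002]
wrist_force: [-0.4, 1.5, 0.3]
gripper_width: 0.06
```

Run:
```python
from h import *
s=snap('side','s2'); t=snap('top','t2')
cv2.imwrite('pics/c4.png',np.hstack([cv2.resize(s[110:300,190:350],(480,570),interpolation=2),cv2.resize(t[100:290,110:215],(315,570),interpolation=2)])[:,:,::-1])
print(env.read_state()['position'])
```

```text
[0.40231571 0.1437237  0.16856633]
```

View pics/c4.png

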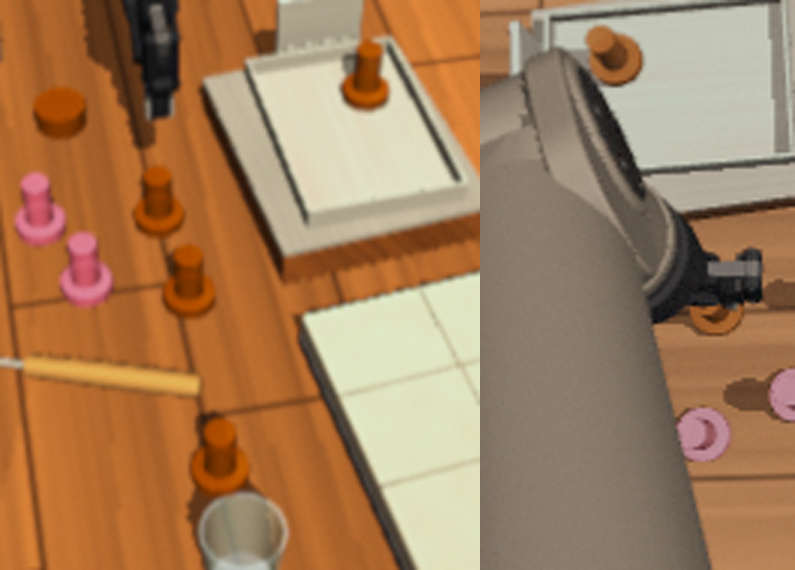

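Call:
arm_command(deltas=[0,0,0,0,0,-0.003,0.06,0,0,0,0.06,0,-0.003,0.06,0,0,0,0.1,0,-0.003,0.06,0,0,0,0.12,0,-0.003,0.06,0,0,0,0.124,0,-0.003,0.06,0,0,0,0.124,0,-0.003,0.03,0,0,0,0.124,0,-0.003,0.015,0,0,0,0.124,0,-0.003,0.015,0,0,0,0.124,0,-0.003,0.015,0,0,0,0.124,0,-0.003,0.015])

```text
time: 6.55
position: [0.4082, 0.1471, 0.0474]
orientation: [0.001, 1.568, 0.001]
wrist_force: [-0.2, -0.4, 6.5]
gripper_width: 0.0228
```

Call:
arm_command(deltas=[0,0,0,-0.06,0,0,0.015,0,0,0,-0.11,0.01,0.02,0.015,0,0,0,-0.11,0.035,0.07,0.015,0,0,0,-0.11,0.06,0.12,0.015,0,0,0,-0.11,0.0745,0.145,0.015,0,0,0,-0.11,0.0745,0.145,0.015,0,0,0,-0.08,0.0745,0.145,0.015,0,0,0,-0.058,0.0745,0.145,0.015,0,0,0,-0.05,0.0745,0.145,0.015,0,0,0,-0.048,0.0745,0.145,0.015])

```text
time: 7.8
position: [0.5513, 0.2206, 0.0942]
orientation: [-0.0, 1.572, -0.0]
wrist_force: [0.0, 0.4, -0.4]
gripper_width: 0.0228
```

Run:
```python
from h import *
n='side';im=snap(n,'s3')[:,:,::-1]
h=cv2.cvtColor(np.ascontiguousarray(im),cv2.COLOR_BGR2HSV)
m=((h[...,0]>=4)&(h[...,0]<=14)&(h[...,1]>200)&(h[...,2]>60)).astype(np.uint8)*255
k,l,st,c=cv2.connectedComponentsWithStats(m)
for i in range(1,k):
    if 100<st[i,4]<700 and st[i,2]<30: print(n,st[i],c[i].round(1), onz(n,c[i],.020).round(3))
print(env.read_state()['position'])
```

```text
side [304 123  15  23 204] [311.6 135.9] [0.63  0.272 0.02 ]
side [201 138  18  19 283] [209.6 147. ] [0.34  0.283 0.02 ]
side [244 191  18  26 347] [252.5 204.6] [0.418 0.052 0.02 ]
side [253 248  21  29 400] [262.7 262.9] [ 0.409 -0.121  0.02 ]
[0.55175319 0.22078954 0.09453966]
```

Call:
arm_command(deltas=[0,0,0,0.002,0,0,0.015,0,0,0,0.0035,0,0,0.015,0,0,0,0.0035,0,0,0.03,0,0,0,0.0035,0,0,0.042,0,0,0,0.0035,0,0,0.042,0,0,0,-0.05,0,0,0.045,0,0,0,-0.077,-0.02,-0.02,0.06,0,0,0,-0.077,-0.07,-0.06,0.06,0,0,0,-0.077,-0.12,-0.1,0.06,0,0,0,-0.077,-0.1685,-0.1355,0.06])

```text
time: 9.1
position: [0.4157, 0.0516, 0.1715]
orientation: [-0.0, 1.57, 0.001]
wrist_force: [1.4, -0.5, 0.6]
gripper_width: 0.0601
```

Call:
arm_command(deltas=[0,0,0,0,0,0,0.06,0,0,0,0.06,0,0,0.06,0,0,0,0.1,0,0,0.06,0,0,0,0.12,0,0,0.06,0,0,0,0.124,0,0,0.06,0,0,0,0.124,0,0,0.03,0,0,0,0.124,0,0,0.015,0,0,0,0.124,0,0,0.015,0,0,0,0.124,0,0,0.015,0,0,0,0.124,0,0,0.015])

```text
time: 10.35
position: [0.418, 0.0534, 0.0483]
orientation: [0.001, 1.568, 0.001]
wrist_force: [0.0, 0.5, 6.5]
gripper_width: 0.0227
```

Call:
arm_command(deltas=[0,0,0,-0.06,0,0,0.015,0,0,0,-0.11,0.01,0.02,0.015,0,0,0,-0.11,0.035,0.075,0.015,0,0,0,-0.11,0.06,0.13,0.015,0,0,0,-0.11,0.082,0.18,0.015,0,0,0,-0.11,0.082,0.2,0.015,0,0,0,-0.08,0.082,0.2,0.015,0,0,0,-0.058,0.082,0.2,0.015,0,0,0,-0.05,0.082,0.2,0.015,0,0,0,-0.048,0.082,0.2,0.015])

```text
time: 11.6
position: [0.6166, 0.135, 0.0951]
orientation: [-0.0, 1.571, 0.0]
wrist_force: [0.2, -0.7, -0.8]
gripper_width: 0.0228
```

```bash
cat >> h.py <<'E'
def amber(n,f,z=.02):
    im=snap(n,f)
    h=cv2.cvtColor(im,cv2.COLOR_RGB2HSV)
    m=((h[...,0]>=4)&(h[...,0]<=14)&(h[...,1]>200)&(h[...,2]>60)).astype(np.uint8)*255
    k,l,st,c=cv2.connectedComponentsWithStats(m)
    for i in range(1,k):
        if 80<st[i,4]<700 and st[i,2]<30: print(n,st[i],c[i].round(1), onz(n,c[i],z).round(3))
    print(env.read_state()['position'])
    return im
E
python3 -c "
from h import *
amber('side','s4')"
```

```text
side [305 123  14  23 210] [311.6 135.5] [0.63  0.274 0.02 ]
side [283 128  15  21 199] [290.3 139.6] [0.567 0.269 0.02 ]
side [201 138  18  19 285] [209.6 147. ] [0.34  0.283 0.02 ]
side [315 153  15  14  99] [320.9 161.7] [0.626 0.165 0.02 ]
side [253 249  21  27 399] [262.7 262.9] [ 0.409 -0.121  0.02 ]
[0.61698361 0.13511231 0.09553634]
```

Call:
arm_command(deltas=[0,0,0,0.002,0,0,0.015,0,0,0,0.0037,0,0,0.015,0,0,0,0.0037,0,0,0.03,0,0,0,0.0037,0,0,0.042,0,0,0,0.0037,0,0,0.042,0,0,0,-0.05,0,0,0.045,0,0,0,-0.077,-0.02,-0.02,0.05,0,0,0,-0.077,-0.06,-0.06,0.05,0,0,0,-0.077,-0.1,-0.1,0.05,0,0,0,-0.077,-0.14,-0.14,0.05])

```text
time: 12.9
position: [0.4757, -0.0063, 0.1726]
orientation: [0.0, 1.57, 0.0]
wrist_force: [0.6, -1.5, -0.9]
gripper_width: 0.0498
```

Call:
arm_command(deltas=[0,0,0,0,-0.04,-0.035,0.05,0,0,0,0,-0.08,-0.068,0.05,0,0,0,0,-0.113,-0.068,0.05,0,0,0,0.06,-0.113,-0.068,0.05,0,0,0,0.1,-0.113,-0.068,0.05,0,0,0,0.124,-0.113,-0.068,0.05,0,0,0,0.124,-0.113,-0.068,0.05,0,0,0,0.124,-0.113,-0.068,0.015,0,0,0,0.124,-0.113,-0.068,0.015,0,0,0,0.124,-0.113,-0.068,0.015])

```text
time: 14.15
position: [0.4101, -0.1183, 0.0496]
orientation: [-0.0, 1.568, 0.0]
wrist_force: [-0.2, 0.0, 7.1]
gripper_width: 0.023
```

Call:
arm_command(deltas=[0,0,0,-0.06,0,0,0.015,0,0,0,-0.11,0.03,0.015,0.015,0,0,0,-0.11,0.08,0.05,0.015,0,0,0,-0.11,0.13,0.08,0.015,0,0,0,-0.11,0.18,0.11,0.015,0,0,0,-0.11,0.23,0.14,0.015,0,0,0,-0.11,0.2495,0.148,0.015,0,0,0,-0.08,0.2495,0.148,0.015,0,0,0,-0.055,0.2495,0.148,0.015,0,0,0,-0.049,0.2495,0.148,0.015])

```text
time: 15.4
position: [0.5551, 0.1305, 0.0959]
orientation: [-0.001, 1.574, -0.002]
wrist_force: [1.0, 0.1, -1.3]
gripper_width: 0.0231
```

```bash
python3 -c "
from h import *
amber('side','s5')"
```

```text
side [325  72  17   9  91] [332.9  75.6] [0.779 0.551 0.02 ]
side [383  73  26  30 572] [394.8  86.8] [0.956 0.453 0.02 ]
side [262  77  29   9 110] [278.8  80.8] [0.598 0.557 0.02 ]
side [374 103  23  30 346] [385.5 122.3] [0.859 0.289 0.02 ]
side [283 127  12  23 175] [289.5 139.6] [0.564 0.269 0.02 ]
side [312 126   7  19  82] [314.6 136.6] [0.637 0.268 0.02 ]
side [201 138  18  19 280] [209.7 147. ] [0.34  0.283 0.02 ]
side [315 146  15  22 207] [322.5 158.1] [0.634 0.178 0.02 ]
side [292 159  15  13 109] [298.3 166.6] [0.562 0.159 0.02 ]
[0.55560196 0.13068823 0.09620347]
```

Call:
arm_command(deltas=[0,0,0,0.002,0,0,0.015,0,0,0,0.0038,0,0,0.015,0,0,0,0.0038,0,0,0.03,0,0,0,0.0038,0,0,0.042,0,0,0,0.0038,0,0,0.042,0,0,0,-0.05,0,0,0.042,0,0,0,-0.1,0.02,-0.02,0.042,0,0,0,-0.1,0.08,-0.05,0.042,0,0,0,-0.1,0.14,-0.08,0.042,0,0,0,-0.1,0.19,-0.1,0.042])

```text
time: 16.7
position: [0.456, 0.3226, 0.1979]
orientation: [0.001, 1.57, 0.001]
wrist_force: [0.4, 0.3, 0.3]
gripper_width: 0.0421
```

Call:
arm_command(deltas=[0,0,0,0,0.06,0,0.042,0,0,0,0,0.12,0,0.042,0,0,0,0,0.12,0,0.042,0,0,0,0,0.12,0,0.042,0,0,0,0,0.12,0,0.042,0,0,0,0,0.12,0,0.042,0,0,0,0,0.12,0,0.042,0,0,0,0,0.12,0,0.042,0,0,0,0,0.12,0,0.042,0,0,0,0,0.12,0,0.042])

```text
time: 17.95
position: [0.4569, 0.4411, 0.1974]
orientation: [-0.0, 1.571, 0.0]
wrist_force: [0.6, 0.4, 0.3]
gripper_width: 0.0419
```

Run:
```python
from h import *
s=snap('side','s6'); t=snap('top','t6')
cv2.imwrite('pics/c5.png',np.hstack([cv2.resize(s[90:225,240:360],(480,540),interpolation=2),cv2.resize(t[85:220,110:190],(320,540),interpolation=2)])[:,:,::-1])
print(env.read_state())
```

```text
{'time': 18.05, 'joints': array([-1.03761883,  0.42872534,  0.27173567,  1.64403096, -0.12646568,
        1.08604239,  0.84082101]), 'qvel': array([ 0.00092376,  0.00116344, -0.00065478, -0.00184405, -0.00058875,
       -0.00079744,  0.00023884]), 'effort': array([ 1.33234472e-02, -4.61847746e+01,  3.95265743e+00, -2.39069813e+01,
        1.13961665e-02,  1.44765923e-03,  4.89619958e-05]), 'position': array([0.45692685, 0.44111186, 0.19730929]), 'orientation': array([-1.76258890e-04,  1.57076190e+00,  2.73024964e-04]), 'wrist_force': array([-0.56554572, -0.36286389, -0.16636351]), 'torque': array([ 0.01043039,  0.0256235 , -0.01519152]), 'gripper_width': 0.04243492693252089}
```

View pics/c5.png

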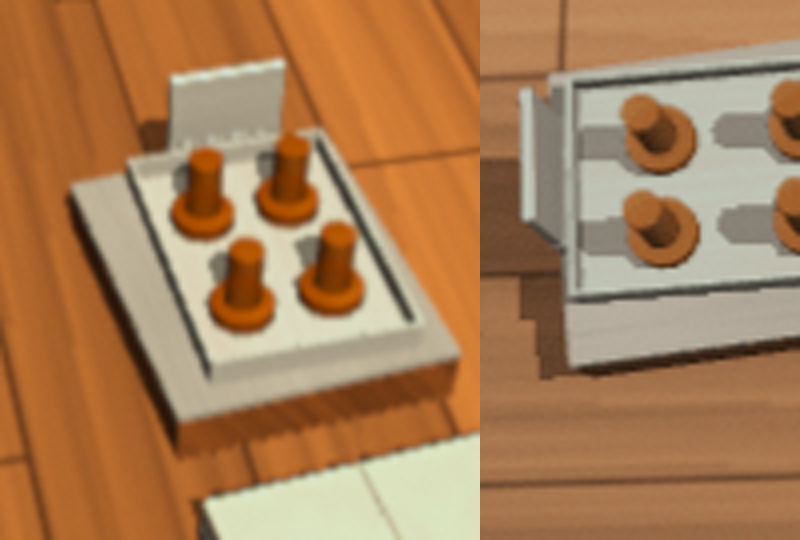

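Four stoppers stand upright in the tray, at crop pixels (205,195), (290,180), (243,285) and (335,270). The handle's top is at about (122,124) in the top view, so at (0.579, 0.2815). I'll straddle it loosely and push.

Call:
arm_command(deltas=[-3.2,0,0,0,-0.03,0.04,0.045,-3.2,0,0,0,-0.07,0.08,0.045,-3.2,0,0,0,-0.12,0.123,0.045,-3.2,0,0,0,-0.16,0.123,0.045,-3.2,0,0,0,-0.16,0.123,0.045,-3.2,0,0,0,-0.16,0.123,0.045,-3.2,0,0,0.05,-0.16,0.123,0.045,-3.2,0,0,0.08,-0.16,0.123,0.045,-3.2,0,0,0.0985,-0.16,0.123,0.045,-3.2,0,0,0.0985,-0.16,0.123,0.045], squeeze=20)

```text
time: 19.3
position: [0.5789, 0.2821, 0.0976]
orientation: [-0.046, 1.573, 0.045]
wrist_force: [1.2, -0.2, -0.1]
gripper_width: 0.0451
```

Call:
arm_command(deltas=[0,0,0,0,0,0,0.035,0,0,0,0,0,0,0.025,0,0,0,0,0,0,0.018,0,0,0,0,0,0,0.014,0,0,0,0,0,0,0.014,0,0,0,0,0,0,0.014,0,0,0,0,0,0,0.014,0,0,0,0,0,0,0.014,0,0,0,0,0,0,0.014,0,0,0,0,0,0,0.014])

```text
time: 20.55
position: [0.58, 0.2811, 0.0988]
orientation: [-0.044, 1.57, 0.044]
wrist_force: [0.6, 0.4, -0.0]
gripper_width: 0.014
```

Call:
arm_command(deltas=[0,0,0,0,-0.005,0,0.014,0,0,0,0,-0.013,0,0.014,0,0,0,0,-0.023,0,0.014,0,0,0,0,-0.034,0,0.014,0,0,0,0,-0.045,0,0.014,0,0,0,0,-0.056,0,0.014,0,0,0,0,-0.067,0,0.014,0,0,0,0,-0.078,0,0.014,0,0,0,0,-0.087,0,0.014,0,0,0,0,-0.093,0,0.014])

```text
time: 21.8
position: [0.5853, 0.1883, 0.0991]
orientation: [-0.043, 1.57, 0.045]
wrist_force: [0.4, 6.9, 0.0]
gripper_width: 0.0142
```

Run:
```python
from h import *
s=snap('side','s7'); t=snap('top','t7')
cv2.imwrite('pics/c6.png',np.hstack([cv2.resize(s[110:310,240:400],(400,500),interpolation=2),cv2.resize(t[70:190,120:216],(400,500),interpolation=2)])[:,:,::-1])
print(env.read_state()['position'])
```

```text
[0.5853842  0.18729934 0.0989943 ]
```

View pics/c6.png

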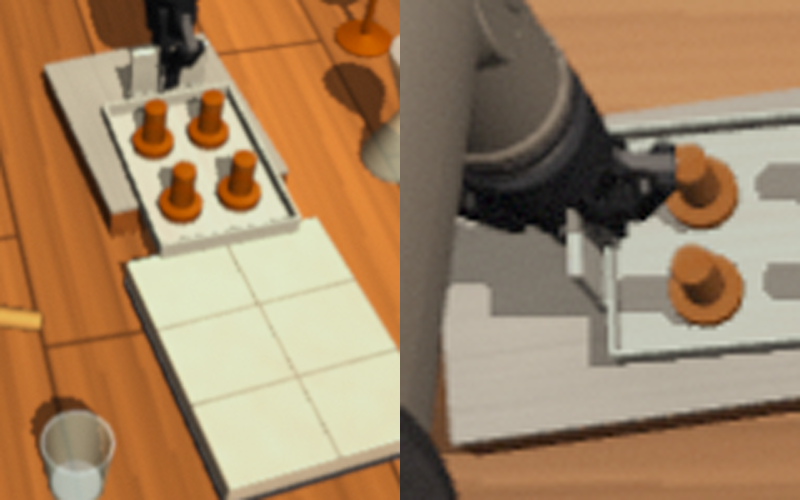

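The tray's front has crossed the gap level, with all four upright. I keep pushing.

Call:
arm_command(deltas=[0,0,0,0,-0.005,0,0.014,0,0,0,0,-0.013,0,0.014,0,0,0,0,-0.023,0,0.014,0,0,0,0,-0.034,0,0.014,0,0,0,0,-0.045,0,0.014,0,0,0,0,-0.056,0,0.014,0,0,0,0,-0.067,0,0.014,0,0,0,0,-0.078,0,0.014,0,0,0,0,-0.089,0,0.014,0,0,0,0,-0.1,0,0.014])

```text
time: 23.15
position: [0.5908, 0.0895, 0.0992]
orientation: [-0.043, 1.57, 0.046]
wrist_force: [0.4, 5.3, 0.8]
gripper_width: 0.014
```

Call:
arm_command(deltas=[0,0,0,0,-0.01,0,0.014,0,0,0,0,-0.02,0,0.014,0,0,0,0,-0.03,0,0.014,0,0,0,0,-0.04,0,0.014,0,0,0,0,-0.05,0,0.014,0,0,0,0,-0.06,0,0.014,0,0,0,0,-0.07,0,0.014,0,0,0,0,-0.078,0,0.014,0,0,0,0,-0.084,0,0.014,0,0,0,0,-0.088,0,0.014])

```text
time: 24.4
position: [0.5951, 0.0011, 0.0986]
orientation: [-0.043, 1.572, 0.045]
wrist_force: [-0.2, 5.3, 1.1]
gripper_width: 0.0142
```

Run:
```python
from h import *
s=snap('side','s8'); t=snap('top','t8')
cv2.imwrite('pics/c7.png',np.hstack([cv2.resize(s[150:330,260:420],(444,500),interpolation=2),cv2.resize(t[60:180,190:270],(333,500),interpolation=2)])[:,:,::-1])
print(env.read_state()['position'])
```

```text
[5.95108496e-01 3.30299978e-04 9.86347870e-02]
```

View pics/c7.png

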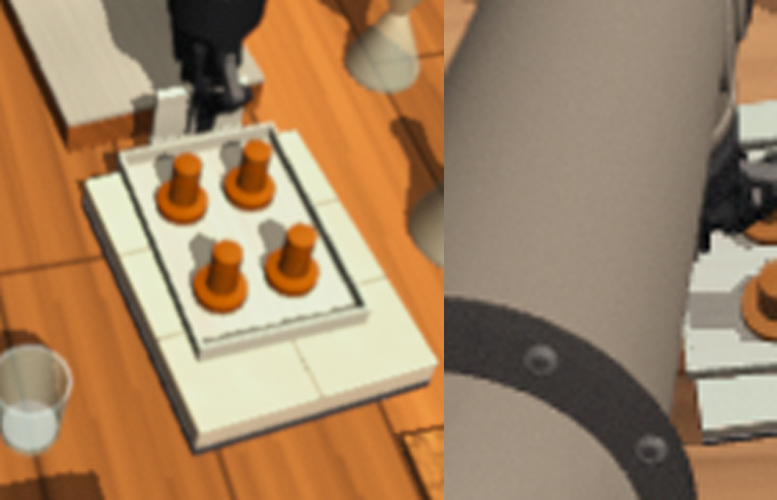

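Call:
arm_command(deltas=[0,0,0,0,-0.006,0,0.014,0,0,0,0,-0.012,0,0.014,0,0,0,0,-0.018,0,0.014,0,0,0,0,-0.023,0,0.014,0,0,0,0,-0.025,0,0.014,0,0,0,0,-0.025,0,0.014,0,0,0,0,-0.025,0,0.014,0,0,0,0,-0.022,0,0.02,0,0,0,0,-0.022,0,0.03,0,0,0,0,-0.022,0,0.036])

```text
time: 25.75
position: [0.597, -0.0225, 0.0989]
orientation: [-0.044, 1.57, 0.043]
wrist_force: [0.1, 0.4, -0.1]
gripper_width: 0.0361
```

Call:
arm_command(deltas=[0,0,0,0,0,0,0.036,0,0,0,-0.03,0,0,0.036,0,0,0,-0.08,0,0,0.036,0,0,0,-0.13,0,0,0.036,0,0,0,-0.14,0.0,-0.06,0.036,0,0,0,-0.14,0.05,-0.09,0.036,0,0,0,-0.14,0.1,-0.12,0.036,0,0,0,-0.14,0.16,-0.13,0.036,0,0,0,-0.14,0.21,-0.13,0.036,0,0,0,-0.14,0.25,-0.13,0.036])

```text
time: 27.0
position: [0.4526, 0.223, 0.2391]
orientation: [-0.045, 1.57, 0.046]
wrist_force: [0.4, -0.3, 0.8]
gripper_width: 0.0358
```

Run:
```python
from h import *
s=snap('side','s9'); t=snap('top','t9')
a=cv2.resize(t[60:180,235:365],(542,500),interpolation=2)
b=cv2.resize(cv2.convertScaleAbs(t[175:225,395:439],alpha=2.2,beta=20),(250,284),interpolation=2)
cc=np.zeros((500,250,3),np.uint8);cc[:284]=b
cv2.imwrite('pics/c8.png',np.hstack([a,cc])[:,:,::-1])
print(env.read_state()['position'])
```

```text
[0.45203422 0.2262615  0.23889726]
```

View pics/c8.png

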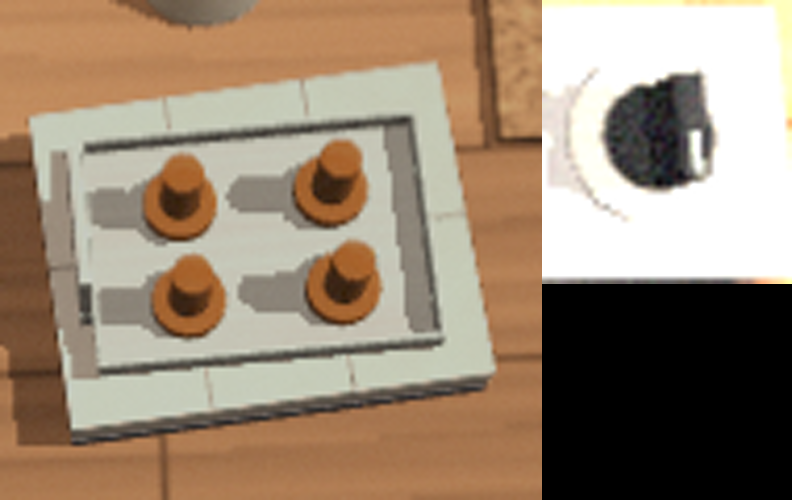

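The tray sits wholly on the hearth with clear margins and four upright stoppers. The selector bar is the lighter strip, crop (672..712, 72..182), with its white mark on the end toward the robot.

Run:
```python
from h import *
g=lambda p:(395+p[0]/5.68,175+p[1]/5.68)
P=[onz('top',g(p),.124) for p in[(130,72),(158,72),(172,180),(145,182)]]
print(np.round(P,4),np.mean(P,0)); d=(P[0]+P[1]-P[2]-P[3]); print('bar deg',np.degrees(np.arctan2(d[1],d[0])))
print('skirt',onz('top',g((112,128)),.094))
f=lambda p:(375+p[0]/5.333,165+p[1]/5.333)
Q=[onz('top',f(p),.08) for p in[(75,62),(325,60),(345,315),(90,315)]]; print(np.round(Q,4),np.mean(Q,0))
d=Q[0]-Q[3]+Q[1]-Q[2]; print(np.degrees(np.arctan2(d[1],d[0])))
q=lambda p:(240+(p[0]-400)/5,304+p[1]/5)
for p in[(550,258),(668,235)]: print('side bar top ends',onz('side',q(p),.124))
```

```text
[[ 0.41   -0.3689  0.124 ]
 [ 0.4097 -0.3795  0.124 ]
 [ 0.3684 -0.3806  0.124 ]
 [ 0.368  -0.3704  0.124 ]] [ 0.3890469  -0.37485093  0.124     ]
bar deg 1.6838169567634678
skirt [ 0.39287915 -0.37179471  0.094     ]
[[ 0.4446 -0.3238  0.08  ]
 [ 0.4422 -0.4305  0.08  ]
 [ 0.3334 -0.4271  0.08  ]
 [ 0.3367 -0.3206  0.08  ]] [ 0.38920327 -0.37550813  0.08      ]
-1.7389144272850832
side bar top ends [ 0.3710872  -0.37323772  0.124     ]
side bar top ends [ 0.41184208 -0.37325232  0.124     ]
```

Call:
arm_command(deltas=[0,0,0,0,-0.06,0,0.045,0,0,0,0,-0.12,0,0.045,0,0,0,0,-0.18,0,0.045,0,0,0,0,-0.24,0,0.045,1,0,0,0,-0.3,-0.01,0.045,2,0,0,0,-0.36,-0.03,0.045,3.2,0,0,0,-0.42,-0.05,0.045,3.2,0,0,0,-0.48,-0.07,0.045,3.2,0,0,0,-0.54,-0.09,0.045,3.2,0,0,0,-0.596,-0.096,0.045])

```text
time: 28.35
position: [0.3885, -0.3822, 0.2392]
orientation: [0.002, 1.57, -0.002]
wrist_force: [1.8, 1.9, 0.5]
gripper_width: 0.0449
```

Run:
```python
from h import *
snap('side','s10')
s=env.read_state(); print(s['joints'],s['position'],s['orientation'])
```

```text
[ 0.12716952  0.28164635  0.70603156  1.81499011 -0.19412383  1.11014527
  2.45986574] [ 0.38614355 -0.39112068  0.23971614] [-2.19195136e-04  1.57130288e+00 -1.62906630e-02]
```

Call:
arm_command(deltas=[0,0,0,0,0,0,0.045,0,0,0,0,0,0,0.045,0,0,0,0.02,0,0,0.045,0,0,0,0.05,0,0,0.045,0,0,0,0.06,0,0,0.045,0,0,0,0.06,0,0,0.045,0,0,0,0.06,0,0,0.045,0,0,0,0.06,0,0,0.045,0,0,0,0.06,0,0,0.045,0,0,0,0.06,0,0,0.045])

```text
time: 29.65
position: [0.3908, -0.3797, 0.179]
orientation: [-0.0, 1.57, 0.0]
wrist_force: [0.5, -0.7, -0.0]
gripper_width: 0.0447
```

Run:
```python
from h import *
s=snap('side','s11'); t=snap('top','t11')
cv2.imwrite('pics/c9.png',np.hstack([cv2.resize(s[274:384,220:340],(480,440),interpolation=2),cv2.resize(t[160:240,370:450],(320,440),interpolation=2)])[:,:,::-1])
st=env.read_state(); print(st['position'],st['orientation'],st['joints'][6])
```

```text
[ 0.39071084 -0.37958202  0.1788149 ] [-3.24432305e-05  1.57063421e+00  1.67143414e-04] 2.500825554977791
```

View pics/c9.png

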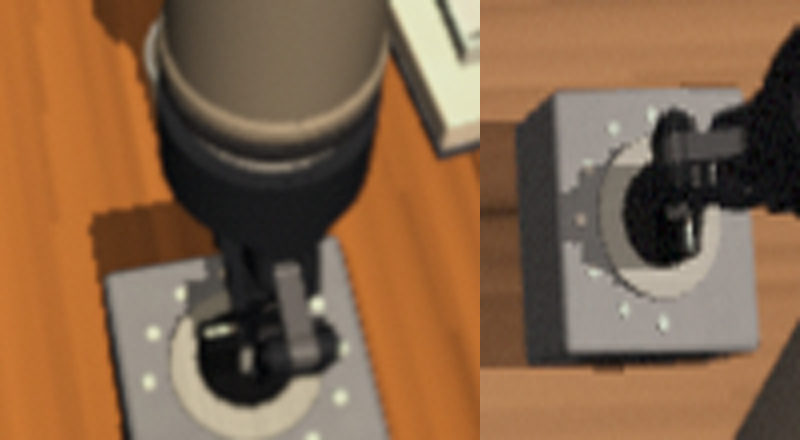

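The gripper hovers over the knob, aligned with the bar and about 5 mm off in y. I correct that, descend and grip.

Call:
arm_command(deltas=[0,0,0,0,0.0055,-0.0015,0.045,0,0,0,0.02,0.0055,-0.0015,0.045,0,0,0,0.045,0.0055,-0.0015,0.045,0,0,0,0.057,0.0055,-0.0015,0.045,0,0,0,0.057,0.0055,-0.0015,0.035,0,0,0,0.057,0.0055,-0.0015,0.025,0,0,0,0.057,0.0055,-0.0015,0.01,0,0,0,0.057,0.0055,-0.0015,0.01,0,0,0,0.057,0.0055,-0.0015,0.01,0,0,0,0.057,0.0055,-0.0015,0.01], squeeze=30)

```text
time: 31.0
position: [0.3897, -0.3759, 0.1229]
orientation: [-0.002, 1.569, -0.003]
wrist_force: [0.5, -4.6, 2.2]
gripper_width: 0.0135
```

Run:
```python
from h import *
st=env.read_state()
for k in('position','orientation','wrist_force','torque','gripper_width'): print(k,st[k])
```

```text
position [ 0.38968297 -0.37592087  0.12286222]
orientation [-0.00172106  1.56856901 -0.0033142 ]
wrist_force [ 0.47479249 -4.62762755  2.23135725]
torque [-1.02712555  0.0236288  -0.3634691 ]
gripper_width 0.01347069197272413
```

Call:
arm_command(deltas=[0,0,0,0,-0.002,0,0.01,9,0,0,0,-0.002,0,0.01,18,0,0,0,-0.002,0,0.01,27,0,0,0,-0.002,0,0.01,36,0,0,0,-0.002,0,0.01,45,0,0,0,-0.002,0,0.01,54,0,0,0,-0.002,0,0.01,60,0,0,0,-0.002,0,0.01,60,0,0,0,-0.002,0,0.01,60,0,0,0,-0.002,0,0.01])

```text
time: 32.25
position: [0.3905, -0.375, 0.1228]
orientation: [0.816, 1.413, -0.811]
wrist_force: [-0.2, 2.0, 10.2]
gripper_width: 0.0136
```

Call:
arm_command(deltas=[0,0,0,0,0,0,0.01,9,0,0,0,0,0,0.01,18,0,0,0,0,0,0.01,27,0,0,0,0,0,0.01,36,0,0,0,0,0,0.01,45,0,0,0,0,0,0.01,54,0,0,0,0,0,0.01,60,0,0,0,0,0,0.01,60,0,0,0,0,0,0.01,60,0,0,0,0,0,0.01])

```text
time: 33.5
position: [0.3919, -0.3751, 0.1228]
orientation: [1.586, 0.916, -1.577]
wrist_force: [2.9, 2.3, 9.6]
gripper_width: 0.0133
```

Run:
```python
from h import *
st=env.read_state()
for k in('position','wrist_force','torque','gripper_width'): print(k,st[k])
print(Rot.from_rotvec(st['orientation']).as_matrix()); print(st['joints'])
```

```text
position [ 0.3918833  -0.37508108  0.12283906]
wrist_force [2.89130026 2.33799496 9.5537296 ]
torque [ 0.21942191 -0.54013836 -0.0552666 ]
gripper_width 0.013320263298993563
[[ 0.00397792  0.86747653 -0.49746221]
 [ 0.00214291 -0.4974724  -0.86747716]
 [-0.99998979  0.00238474 -0.00383783]]
[-0.14489564  0.64879027  1.14590816  1.9502647  -0.70946534  1.01743897
  0.81217937]
```

Call:
arm_command(deltas=[0,0,0,0,0,0,0.02,0,0,0,0,0,0,0.035,0,0,0,0,0,0,0.045,0,0,0,0,0,0,0.045,0,0,0,-0.03,0,0,0.045,0,0,0,-0.08,0,0,0.045,0,0,0,-0.14,0,0,0.045,0,0,0,-0.17,-0.02,-0.05,0.045,0,0,0,-0.17,-0.04,-0.1,0.045,0,0,0,-0.17,-0.06,-0.15,0.045])

```text
time: 34.75
position: [0.4118, -0.2176, 0.2919]
orientation: [1.583, 0.913, -1.586]
wrist_force: [-0.3, 0.7, 0.8]
gripper_width: 0.0452
```

Call:
arm_command(deltas=[0,0,0,0,-0.02,-0.05,0.045,0,0,0,0,-0.04,-0.1,0.045,0,0,0,0,-0.06,-0.15,0.045,0,0,0,0,-0.072,-0.2,0.045,0,0,0,0,-0.072,-0.2,0.045,0,0,0,0,-0.072,-0.2,0.045,0,0,0,0,-0.072,-0.2,0.045,0,0,0,0,-0.072,-0.2,0.045,0,0,0,0,-0.072,-0.2,0.045,0,0,0,0,-0.072,-0.2,0.045])

```text
time: 36.0
position: [0.4494, -0.0097, 0.2921]
orientation: [1.584, 0.914, -1.584]
wrist_force: [-0.5, -0.1, 0.0]
gripper_width: 0.0452
```

Run:
```python
from h import *
s=snap('side','s12'); t=snap('top','t12')
a=cv2.resize(s[100:384,160:420],(458,500),interpolation=2)
b=cv2.resize(cv2.convertScaleAbs(t[175:225,390:444],alpha=2.2,beta=20),(324,300),interpolation=2)
cc=np.zeros((500,324,3),np.uint8);cc[:300]=b
cv2.imwrite('pics/c10.png',np.hstack([a,cc])[:,:,::-1])
print(env.read_state()['position'])
```

```text
[ 0.44941107 -0.00950487  0.29208134]
```

View pics/c10.png

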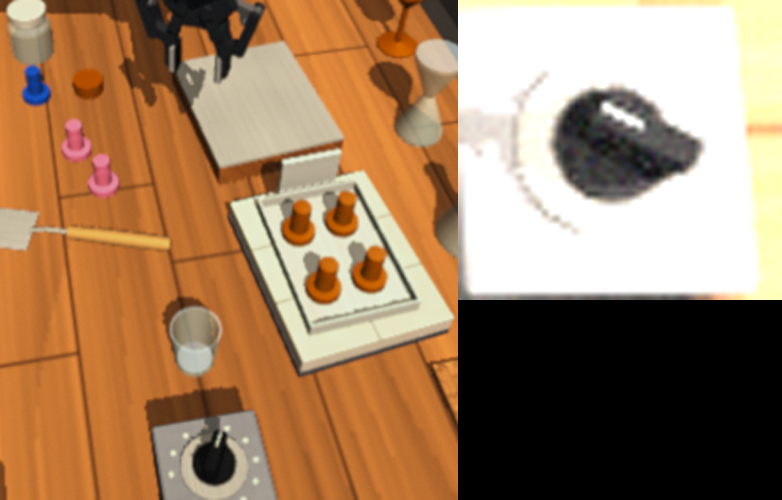

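```bash
python3 -c "
from h import *
print(env.finish_job())"
```

```text
the job is handed in; nothing more can be done
None
```

I stood all four amber stoppers upright on the tray while it was on its stand. I then pushed the tray by its handle across the gap onto the hearth, turned the selector four clicks clockwise, and handed the job in at about 36 s.

- **Tray and stoppers:** the last pictures show the tray wholly on the hearth, with margin on all sides and all four stoppers upright. The one view taken mid-gap showed the tray level.
- **Selector:** the gripper turned 119.8° holding the bar. After release, the bar's white mark is about 26–35° off the image row, where four clicks should put it at 30°.
- **Left alone:** the disc, the beaker and the pink and blue look-alikes are where they were.
- **Checks that disagreed:** before the knob grasp the arm settled about 5 mm off my dead-reckoned position, and I corrected it. The grip read 6.5–7.5 N upward on each stopper pick, cause not known, with no visible effect. No check failed, and I saw no stopper knocked aside.

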